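# Refill the heat sink bin from the chute

## Robot

A 7-joint arm with a two-finger parallel gripper is mounted at the origin on the work surface. World frame = base frame: x ahead of the robot, y to its left, z up, the work surface at z = 0. Lengths are in m, angles in rad, forces in N, time in s.
With the tool pointing down it reaches from about 0.4 to 0.85 m from the base axis. Payload 10.4 kg.
Tool frame: the origin (TCP) lies on the centre line of the jaws, within the pads' length; the fingertips stand 14 mm ahead of it and the grasp point (between the pads) lies 5 mm behind it (tip_reach is the z of the fingertips in the tool frame, in m); z points along the fingers, x is the direction in which the jaws open and shut, and the axes are right-handed (so a half turn about z gives the same grasp; the last joint's range is limited). The gripper opens to 87 mm and grips with 3 to 60 N. Pads are 19 mm wide; open, the fingers measure 117 mm over their backs; the gripper's body (75 mm by 190 mm) begins 51 mm behind the grasp point.
Start: joints at [1.178, 0.332, -0.065, 1.46, 0.022, 1.35, -0.088], TCP at [0.226, -0.583, 0.237] pointing down, gripper open.
Joint ranges: [-2.6, 2.6], [-0.5, 2.12], [-1.47, 1.34], [0.16, 2.42], [-1.27, 4.41], [0.06, 2.06], [-2.6, 2.6]. Speed limits (rad/s): [2.22, 2.22, 2.79, 2.79, 3.14, 3.14, 3.14].

## Interface

Orientations are given as a unit quaternion [x, y, z, w].
In Python, from bench import * gives the robot as it stands.
- The arm moves only by the tool carry_out, never from a script. Its argument "rows" is a list of rows, each a list of 5 numbers: the closure, from -1 (fully open) to 1 (shut), so that 0 is half open, then the shift along the tool's x, y, z in units of 30 mm (1.0 is 30 mm), then the turn about the tool's z in units of 5 degrees (1.0 is 5 degrees). In form: [[jaw, x, y, z, turn], ...]. A call has 1 to 20 rows; each row shifts and turns the pose as measured when the row begins, along the tool's axes as they then stand; what a row does not reach is not made up. A row lasts 1/12 s, in which the tool goes at most 41.7 mm and 7.16 degrees, less where a joint would pass 70% of its speed; a pose out of reach is approached as far as the arm can. A call is refused whole if a number of a shift passes 1 or a number of a turn 1, either way. A call with a gripper value outside its range is refused whole. The fingers move at their own pace and stop on an object; "force" is the grip in N (left out, the last holds). Time passes only in rows, so rows that do not move let the fingers close. It gives the time, the measured TCP pose, the force and the opening at its end, in the units of the state.
- read_state(): the state, without advancing time (a new reading comes with each control period).
- camera(name): name is "side" or "top" or "wrist"; returns the picture (384x512x3 uint8, blue, green, red); there is no depth.
- camera_info(name): a dict with "fx", "fy", "cx", "cy" (pixels), "extrinsics" (4x4, takes a point from camera to world coordinates); the wrist camera has in their place "tool_from_camera" (4x4, takes a point from camera to tool coordinates, whose origin is the TCP and whose axes are the tool frame's). Camera axes: x right, y down, z forward; pixel columns grow to the right and rows downward; lengths in m; the calibration is good to about 2 mm. A picture is of the moment at which its call begins: read the wrist's pose just before it. camera_info takes no time and is no camera call.
- close_job(): hands the job in, once; it reports no verdict.
Trained networks look in the newest picture that a camera, given by its name, has taken for a name from the list of things; names that differ only in an ending like _2 or _b are one class to them, and where a whole thing is asked for, a point or a joint stands for the part that bears it (a point fixed in the world has none). Each returns a list of dicts, best first, with "conf" (0 to 1); they miss things now and then, are a little off and sometimes report something else, mostly with a low value. They report only what shows in the picture. A call takes as long as a camera call.
- recognise(query, camera): "box" ([centre column, centre row, width, height] in pixels, round what is visible of it).
- silhouettes(query, camera): "mask" (384x512 bool, what is visible of it) and "box" ([centre column, centre row, width, height] in pixels, round what is visible of it).
- pinpoint(query, camera): "xy" ([column, row] in pixels: a listed point, or the origin of a listed thing).
The state is a dict: "time": time; "joint_positions": joint angles; "joint_vel": joint speeds; "joint_torque": joint torques, N m; "ee_pos": TCP position; "eef_rot": TCP orientation; "ft_force": force on the tool from outside, world axes, zero at the start; "torque": the same for the moment, N m; "width": finger opening in m.
Only numpy, scipy, OpenCV 4.12 (cv2) and the standard library are available. Lean on these libraries where they do the work, as an engineer would, in place of code of your own. Each camera call takes 0.05 s, during which the arm holds its last target. There are 200 camera calls.

## Task

Pull the round knob of the clear parts bin all the way out to open its shutter, then pick up the aluminium chute and tip it so that all four heat sinks slide through the opening in the bin's lid, without touching the heat sinks with the gripper. Stand the empty chute back upright on the bench, then push the knob fully home to shut the bin. Leave the other things on the bench where they are.

Things in the scene. Friction and masses are not known exactly. Their poses are not given: they have to be found in the camera images.
- bin: Clear plastic parts bin fixed to the bench, 116 x 116 mm, steel lid with its top 90 mm high; inside 108 x 108 mm, floor at 4 mm. A flat shutter (79 to 82 mm high) closes the opening in the lid. Origin: centre of its underside, z up; its -x axis points out of the front, where the knob is, roughly to the robot (turned up to 0.35 rad). It stands on the left or on the right, the chute on the other side.
- bin_mouth (a point): Centre of the bin's opening, level with the collar's top, 106 mm above the bench; axes as the bin's. The opening is 60 x 60 mm, square to the bin, in the middle of the lid, ringed by an upright collar 4 mm thick (68 x 68 mm outside) that rises 16 mm above the lid.
- shutter (a joint): How far the shutter and its knob are pulled out, in m: 0 = knob home, opening shut; 0.062 = knob out at its stop, opening clear. It slides along the bin's -x axis, takes about 3 N to move and stays where it is left. At the start it is shut or up to 10 mm ajar.
- knob (a point): Centre of the black round knob on the shutter's rod: a disc 32 mm in diameter, 20 mm long, its axis level along the bin's x, 80.5 mm above the bench, 95 mm in front of the bin's centre when home (27 mm free between its back and the bin's front, bridged by a 10 mm rod). Can be pinched across its diameter from above. Moves with the shutter; axes as the bin's.
- chute_grip (a point): Where to grasp the loose aluminium chute across its width: on its centre line, 28 mm above its underside, 20 mm behind its middle. The chute is a straight channel 180 mm long, 46 mm wide outside, 44 mm high, about 0.16 kg. Its x axis points along the channel to the open outlet; the tail end, 70 mm behind this point, is closed. z up. At the start the outlet points away from the robot, within 0.5 rad of +x.
- chute_lip (a point): Middle of the chute's outlet edge, on top of the channel floor, 110 mm ahead of and 13 mm below the grip point; axes as there. Floor 3 mm thick, its top 15 mm above the chute's underside; walls 3 mm, 40 mm apart inside. Two feet, 12 mm high and 12 mm long bars, are centred 55 mm and 160 mm behind the lip. The floor is slippery: heat sinks begin to slide at about 11 to 17 degrees of tilt.
- sink1: Dark finned chip heat sink 1 of 4 (all alike), 26 x 26 x 16 mm, about 20 g, lying loose in the chute's channel at the start; origin at its centre, z up through the fins.
- sink2: Dark finned chip heat sink 2 of 4 (all alike), 26 x 26 x 16 mm, about 20 g, lying loose in the chute's channel at the start; origin at its centre, z up through the fins.
- sink3: Dark finned chip heat sink 3 of 4 (all alike), 26 x 26 x 16 mm, about 20 g, lying loose in the chute's channel at the start; origin at its centre, z up through the fins.
- sink4: Dark finned chip heat sink 4 of 4 (all alike), 26 x 26 x 16 mm, about 20 g, lying loose in the chute's channel at the start; origin at its centre, z up through the fins.
- module: Bystander: small green circuit module lying flat, 90 x 44 mm, 11 mm high; origin at the centre of its underside, long along its x.
- driver: Bystander: screwdriver lying on the bench, about 190 mm long and 30 mm high, origin near its middle on the bench, long along its x.
- pliers: Bystander: pliers lying on the bench, about 135 mm long, 50 mm wide and 12 mm high, origin near the middle.
- spool: Bystander: standing solder reel, 56 mm in diameter, 50 mm high, origin at the centre of its underside.
- mug: Bystander: white mug, 80 mm in diameter, 90 mm high, origin at the centre of its underside.

How it is judged:
By the outcome, as a careful person would: the job done as asked, in the order asked, and still so for the second after the job is handed in, with the robot touching nothing.
It also fails if it takes over 64 s, if anything falls off the work surface, if the arm or the gripper's body presses on something with over 40 N, if the wrist force passes 120 N, or if a joint passes its speed limit or range.

## Working session

There is one attempt and no reset: what is moved stays moved. The work goes in short steps, Python scripts to look and compute and a tool call to move; the robot and the scene stay as the last step left them, time stands still between calls to the robot, and variables do not carry over. Pictures are saved under pics/ and viewed, about 8 in all and at most 12, crops included, and the job is handed in when it is done.

Besides the shell and the picture viewer there is one more tool, called as name(argument=value, ...), one argument or row to a line, values as JSON. carry_out: Moves the arm, as the interface text tells. Its arguments: {"type":"object","properties":{"rows":{"type":"array","items":{"type":"array","items":{"type":"number"}}},"force":{"type":"number"}},"required":["rows"]}

```bash
mkdir -p pics; ls
cat > h.py <<'E'
from bench import *
import numpy as np, cv2
from scipy.spatial.transform import Rotation as R
def cam(name):
    s=read_state(); i=camera_info(name); im=camera(name)
    if name=="wrist":
        T=np.eye(4);T[:3,:3]=R.from_quat(s["eef_rot"]).as_matrix();T[:3,3]=s["ee_pos"]
        E=T@np.array(i["tool_from_camera"])
    else: E=np.array(i["extrinsics"])
    return im,i,E
def ray(i,E,xy):
    d=np.array([(xy[0]-i["cx"])/i["fx"],(xy[1]-i["cy"])/i["fy"],1]); d=E[:3,:3]@d
    return E[:3,3],d/np.linalg.norm(d)
def onz(i,E,xy,z):
    o,d=ray(i,E,xy); return o+d*(z-o[2])/d[2]
def tri(rs):
    A=sum(np.eye(3)-np.outer(d,d) for o,d in rs); b=sum((np.eye(3)-np.outer(d,d))@o for o,d in rs)
    return np.linalg.solve(A,b)
def proj(i,E,p):
    q=np.linalg.inv(E)@np.append(p,1); return i["fx"]*q[0]/q[2]+i["cx"], i["fy"]*q[1]/q[2]+i["cy"]
E
python3 - <<'E'
from h import *
np.set_printoptions(precision=4,suppress=True)
s=read_state();print(s["ee_pos"],s["eef_rot"],s["width"],s["time"])
P={}
for c in ["top","side"]:
    im,i,E=cam(c); cv2.imwrite(f"pics/{c}0.png",im)
    print(c,i["fx"],E)
    for q in ["bin_mouth","knob","chute_grip","chute_lip","sink1","bin","mug","spool","module","driver","pliers"]:
        r=pinpoint(q,c)
        for k in r[:4 if q=="sink1" else 1]:
            print(c,q,np.round(k["xy"],1),round(k["conf"],2)); 
        if r: P.setdefault(q,[]).append(ray(i,E,r[0]["xy"]))
for q in P:
    if len(P[q])==2 and q!="sink1": print(q,tri(P[q]))
w=camera_info("wrist");print(w)
print(read_state()["time"])
E
python3 -c "
import cv2,numpy as np
a=cv2.imread('pics/top0.png');b=cv2.imread('pics/side0.png')
cv2.imwrite('pics/both0.png',cv2.resize(np.vstack([a,b]),(400*1,600)))"
```

```text
pics
[ 0.2258 -0.5824  0.2357] [ 0.8251 -0.565  -0.0006 -0.0004] 0.08723195373122342 0.0
top 359.05294621940175 [[-0.0204 -0.9868  0.1606  0.4163]
 [-0.9998  0.0211  0.0026  0.0004]
 [-0.006  -0.1605 -0.987   1.0908]
 [ 0.      0.      0.      1.    ]]
top bin_mouth [193.1 184.2] 0.63
top knob [204.7 220.3] 0.73
top chute_grip [124.5 239.8] 0.47
top chute_lip [294.8 162.2] 0.91
top sink1 [298.8 213. ] 0.67
top sink1 [300.7 195.4] 0.63
top sink1 [295.2 179.2] 0.63
top sink1 [301.  200.2] 0.57
top bin [195.5 187.6] 0.56
top mug [126.  238.2] 0.84
top spool [383. 216.] 0.65
top module [253.6 173.2] 0.95
top driver [246.4 239.6] 0.52
top pliers [128.7 181.6] 0.76
side 428.9271869601433 [[-0.9974 -0.0486  0.0529  0.5021]
 [-0.0706  0.5258 -0.8476  1.0774]
 [ 0.0134 -0.8492 -0.5279  0.7426]
 [ 0.      0.      0.      1.    ]]
side bin_mouth [236.3 216.1] 0.86
side knob [274.7 219.5] 0.7
side chute_grip [255.9 184.8] 0.79
side chute_lip [224.6 187. ] 0.8
side sink1 [237.6 214.7] 0.55
side bin [235.3 247.2] 0.92
side mug [293.3 313.4] 0.59
side spool [276.2 156.6] 0.8
side module [225.2 215.6] 0.57
side driver [297.4 218.5] 0.48
side pliers [222.7 184.7] 0.23
bin_mouth [0.6094 0.1737 0.1067]
knob [0.5102 0.1446 0.0818]
chute_grip [0.5017 0.3001 0.2775]
chute_lip [ 0.6861 -0.1231  0.0132]
bin [0.6146 0.1829 0.0119]
mug [0.4623 0.3937 0.0026]
spool [ 0.52   -0.3868 -0.0014]
module [ 0.6638  0.0046 -0.0125]
driver [0.4503 0.0304 0.0094]
pliers [0.6052 0.2974 0.2701]
{'fx': 266.31349343340565, 'fy': 266.31349343340565, 'cx': 255.42956588433586, 'cy': 192.61235169704634, 'tool_from_camera': array([[ 1.    ,  0.0009,  0.0005,  0.0007],
       [-0.001 ,  0.9601,  0.2796, -0.0776],
       [-0.0003, -0.2796,  0.9601, -0.1483],
       [ 0.    ,  0.    ,  0.    ,  1.    ]])}
1.2
```

View pics/top0.png

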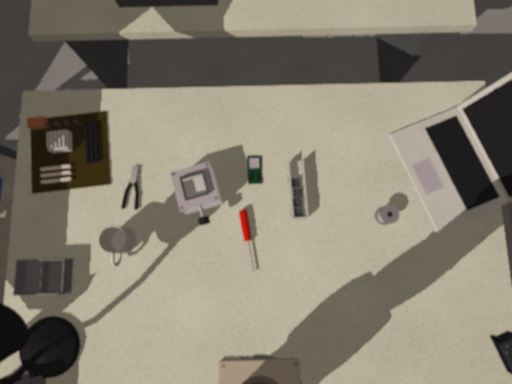

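View pics/side0.png

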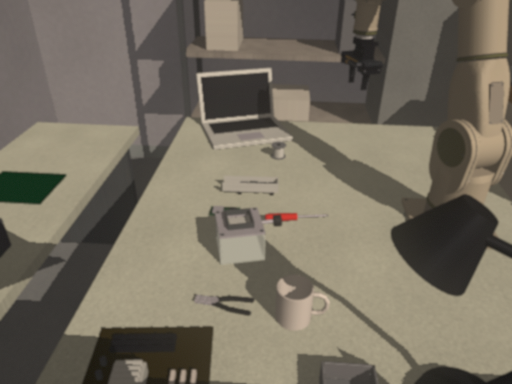

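carry_out(
  rows=[
    [-1,-0.65,-0.93,0,0],
    [-1,-0.65,-0.93,0,0],
    [-1,-0.65,-0.93,0,0],
    [-1,-0.65,-0.93,0,0],
    [-1,-0.65,-0.93,0,0],
    [-1,-0.65,-0.93,0,0],
    [-1,-0.65,-0.93,0,0],
    [-1,-0.65,-0.93,0,0],
    [-1,-0.65,-0.93,0,0],
    [-1,-0.65,-0.93,0,0],
    [-1,-0.65,-0.93,0,0],
    [-1,-0.65,-0.93,0,0],
    [-1,-0.65,-0.93,0,0],
    [-1,-0.65,-0.93,0,0],
    [-1,-0.65,-0.93,0,0],
    [-1,-0.65,-0.93,0,0],
  ],
  force=40,
)

```text
time: 2.53
ee_pos: [0.5381, -0.119, 0.236]
eef_rot: [0.82, -0.572, 0.003, 0.003]
ft_force: [-0.1, -0.3, 0.7]
width: 0.0871
```

```bash
cat >> h.py <<'E'
np.set_printoptions(precision=4,suppress=True)
def plan(p,yaw=None):
    """yaw: world angle of the jaw (tool x) line"""
    s=read_state(); M=R.from_quat(s["eef_rot"]).as_matrix()
    v=M.T@(np.array(p)-s["ee_pos"])/.03
    print("t",round(s["time"],2),"at",np.array(s["ee_pos"]),"shift units",v,"rows",np.abs(v).max())
    if yaw is not None:
        a=np.arctan2(M[1,0],M[0,0]); d=(yaw-a+np.pi/2)%np.pi-np.pi/2
        print("turn units",-np.degrees(d)/5)
def look(name,qs,z={},save=None,rows=False):
    im,i,E=cam(name); out={}
    if save: cv2.imwrite("pics/"+save,im)
    for q in qs:
        r=pinpoint(q,name)
        for k in r[:3]:
            print(q,np.round(k["xy"],1),round(k["conf"],2), onz(i,E,k["xy"],z[q]) if q in z else "")
        if r: out[q]=ray(i,E,r[0]["xy"])
    return im,i,E,out
E
python3 - <<'E'
from h import *
s=read_state();print(s["ee_pos"],s["eef_rot"])
look("wrist",["chute_grip","chute_lip","sink1"],{"chute_grip":.028,"chute_lip":.015,"sink1":.023},"w1.png")
E
```

```text
[ 0.5381 -0.119   0.236 ] [ 0.8202 -0.572   0.0026  0.0028]
chute_grip [268.6 149. ] 0.71 [ 0.5768 -0.126   0.028 ]
chute_lip [296.5  61.3] 0.68 [ 0.6906 -0.1207  0.015 ]
chute_lip [268.7 144.5] 0.44 [ 0.5814 -0.1251  0.015 ]
sink1 [258.3 179.1] 0.88 [ 0.5325 -0.128   0.023 ]
sink1 [271.5 138.2] 0.65 [ 0.5911 -0.1249  0.023 ]
sink1 [262.8 158.6] 0.57 [ 0.5615 -0.1237  0.023 ]
```

View pics/w1.png

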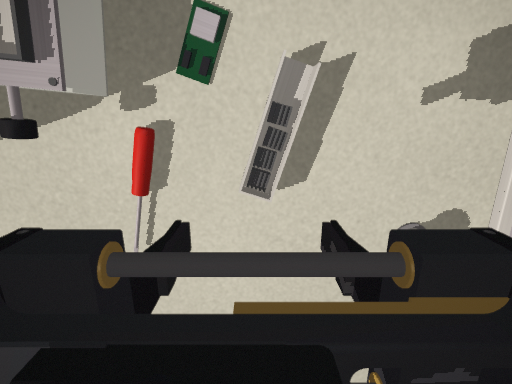

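Run:
```python
from h import *
plan([.495,.13,.2],0.284+np.pi/2)
```

```text
t 2.73 at [ 0.5377 -0.1195  0.2356] shift units [-8.3006 -1.5633  1.129 ] rows 8.300634771018444
turn units 0.8185417692224185
```

carry_out(
  rows=[
    [-1,-0.92,-0.17,0.1,0.1],
    [-1,-0.92,-0.17,0.1,0.1],
    [-1,-0.92,-0.17,0.1,0.1],
    [-1,-0.92,-0.17,0.1,0.1],
    [-1,-0.92,-0.17,0.1,0.1],
    [-1,-0.92,-0.17,0.1,0.1],
    [-1,-0.92,-0.17,0.1,0.1],
    [-1,-0.92,-0.17,0.1,0.1],
    [-1,-0.92,-0.17,0.1,0.1],
    [-1,0,0,0,0],
  ],
)

```text
time: 3.57
ee_pos: [0.5032, 0.1218, 0.2051]
eef_rot: [0.787, -0.617, 0.005, 0.005]
ft_force: [0.1, -0.1, -0.0]
width: 0.0868
```

Run:
```python
from h import *
look("wrist",["knob","bin_mouth","bin"],{"knob":.0805,"bin_mouth":.106,"bin":0},"w2.png")
im,i,E,o=look("top",["knob","bin_mouth"],{"knob":.0805,"bin_mouth":.106})
im,i,E,o=look("side",["knob","bin_mouth"],{"knob":.0805,"bin_mouth":.106})
plan([.510,.1446,.0755],0.284+np.pi/2)
```

```text
knob [233.3 181.2] 0.79 [0.5085 0.1443 0.0805]
knob [444.  201.3] 0.54 [ 0.5409 -0.0834  0.0805]
bin_mouth [225.8  73.1] 0.94 [0.6063 0.171  0.106 ]
bin_mouth [458.8 169.3] 0.24 [ 0.5775 -0.0622  0.106 ]
bin [233.2  84.8] 0.82 [0.6074 0.1718 0.    ]
bin_mouth [195.6 185.3] 0.8 [0.6041 0.1668 0.106 ]
knob [279.2 222.3] 0.55 [0.5001 0.1541 0.0805]
bin_mouth [242.  217.5] 0.6 [0.5963 0.177  0.106 ]
t 4.07 at [0.5047 0.1168 0.2054] shift units [-0.9326 -0.3993  4.3126] rows 4.312609947538215
turn units -0.5378612116293984
```

View pics/w2.png

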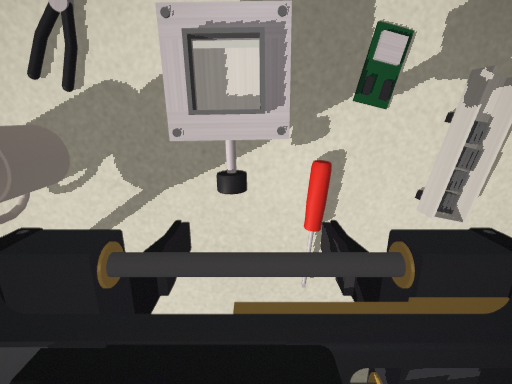

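carry_out(
  rows=[
    [-1,-0.45,-0.2,0.4,-0.4],
    [-1,-0.45,-0.2,0.7,0],
    [-1,0,0,0.8,0],
    [-1,0,0,0.8,0],
    [-1,0,0,0.8,0],
    [-1,0,0,0.6,0],
    [-1,0,0,0,0],
  ],
)

```text
time: 4.65
ee_pos: [0.5127, 0.1433, 0.0792]
eef_rot: [0.796, -0.606, 0.008, 0.004]
ft_force: [-0.3, -0.1, -0.6]
width: 0.0871
```

Run:
```python
from h import *
plan([.509,.1445,.0755],0.272+np.pi/2)
```

```text
t 4.65 at [0.5127 0.1433 0.0792] shift units [-0.0728  0.1098  0.1221] rows 0.12205580977345383
turn units -0.02482474947747699
```

carry_out(
  rows=[
    [1,-0.07,0.1,0.12,0],
    [1,0,0,0,0],
    [1,0,0,0,0],
    [1,0,0,0,0],
    [1,0,0,0,0],
    [1,0,0,0,0],
  ],
  force=30,
)

```text
time: 5.15
ee_pos: [0.5111, 0.1448, 0.0797]
eef_rot: [0.795, -0.606, 0.01, 0.002]
ft_force: [-0.5, -1.6, -0.1]
width: 0.0549
```

carry_out(
  rows=[
    [1,0,0.2,0,0],
    [1,0,0.3,0,0],
    [1,0,0.3,0,0],
    [1,0,0.3,0,0],
    [1,0,0.3,0,0],
    [1,0,0.3,0,0],
  ],
)

```text
time: 5.65
ee_pos: [0.4584, 0.1306, 0.0802]
eef_rot: [0.795, -0.606, 0.01, 0.001]
ft_force: [1.1, 0.3, -0.1]
width: 0.0149
```

carry_out(
  rows=[
    [-1,0,0,-1,0],
    [-1,0,0,-1,0],
    [-1,0,0,-1,0],
    [-1,0,0,-0.5,0],
    [-1,0,0.1,0,0],
    [-1,0,0,0,0],
  ],
)

```text
time: 6.15
ee_pos: [0.446, 0.1289, 0.1876]
eef_rot: [0.796, -0.606, 0.01, 0.004]
ft_force: [-0.0, 0.2, -0.3]
width: 0.0468
```

Run:
```python
from h import *
look("wrist",["knob","bin_mouth"],{"knob":.0805,"bin_mouth":.106},"w3.png")
plan([.509,.1445,.0755],0.272+np.pi/2)
```

```text
knob [251.4 132.2] 0.58 [0.5062 0.1464 0.0805]
t 6.3 at [0.446  0.1288 0.1863] shift units [-0.019  -2.1546  3.6997] rows 3.699672027440327
turn units -0.03195201976140359
```

carry_out(
  rows=[
    [-0.5,0,-0.7,0,0],
    [-0.5,0,-0.7,0.2,0],
    [-0.5,0,-0.7,0.6,0],
    [-0.5,0,0,0.8,0],
    [-0.5,0,0,0.8,0],
    [-0.5,0,0,0.7,0],
    [-0.5,0,0,0.5,0],
    [1,0,0,0,0],
    [1,0,0,0,0],
    [1,0,0,0,0],
    [1,0,0,0,0],
    [1,0,0,0,0],
    [1,0,0,0,0],
    [1,0,0,0,0],
    [1,0,0,0,0],
    [1,0,0,0,0],
    [1,0,0,0,0],
  ],
)

```text
time: 7.72
ee_pos: [0.5041, 0.1455, 0.0649]
eef_rot: [0.796, -0.605, 0.003, 0.008]
ft_force: [2.2, 2.5, -7.1]
width: 0.0298
```

carry_out(
  rows=[
    [1,0,0.2,0,0],
    [1,0,0.25,0,0],
    [1,0,0.25,0,0],
    [1,0,0.25,0,0],
    [1,0,0.25,0,0],
    [1,0,0.25,0,0],
    [1,0,0.25,0,0],
    [1,0,0.25,0,0],
    [1,0,0.25,0,0],
    [1,0,0.2,0,0],
  ],
)

```text
time: 8.55
ee_pos: [0.4394, 0.1284, 0.069]
eef_rot: [0.796, -0.605, 0.01, -0.004]
ft_force: [19.4, 5.7, -20.0]
width: 0.0289
```

carry_out(
  rows=[
    [1,0,0.1,0,0],
    [-0.3,0,0,0,0],
    [-0.3,0,0,0,0],
    [-0.3,0,0,0,0],
    [-0.3,0,0,0,0],
    [-1,0,0,-0.9,0],
    [-1,0,0,-0.9,0],
    [-1,0,0,-0.9,0],
    [-1,0,0,-0.9,0],
    [-1,0,0,-0.5,0],
    [-1,0,0,0,0],
  ],
)

```text
time: 9.47
ee_pos: [0.4321, 0.1271, 0.2008]
eef_rot: [0.797, -0.604, 0.013, -0.006]
ft_force: [-0.1, 0.2, -0.3]
width: 0.0844
```

Run:
```python
from h import *
im,i,E,o=look("wrist",["knob","bin_mouth"],{"knob":.0805,"bin_mouth":.106})
im2,i2,E2,o2=look("top",["knob","bin_mouth"],{"knob":.0805,"bin_mouth":.106})
c=cv2.resize(im2[130:270,140:340],None,fx=2.56,fy=2.56); cv2.imwrite("pics/open.png",np.vstack([im[:240],c[:358,:512]]))
# chute rear grip: 30 mm behind chute_grip, yaw .04
plan([.578-.032,-.127,.2],.04+np.pi/2)
```

```text
knob [254.  175.5] 0.98 [0.4523 0.1318 0.0805]
bin_mouth [505.3  88.5] 0.48 [ 0.5902 -0.0573  0.106 ]
knob [207. 239.] 0.64 [0.4556 0.1383 0.0805]
bin_mouth [193.8 184.6] 0.85 [0.6062 0.1718 0.106 ]
bin_mouth [293.3 157.4] 0.54 [ 0.6783 -0.1088  0.106 ]
t 9.77 at [0.4302 0.1265 0.1962] shift units [ 9.1778 -1.4438  0.0122] rows 9.177799372212174
turn units 2.665340772998776
```

View pics/open.png

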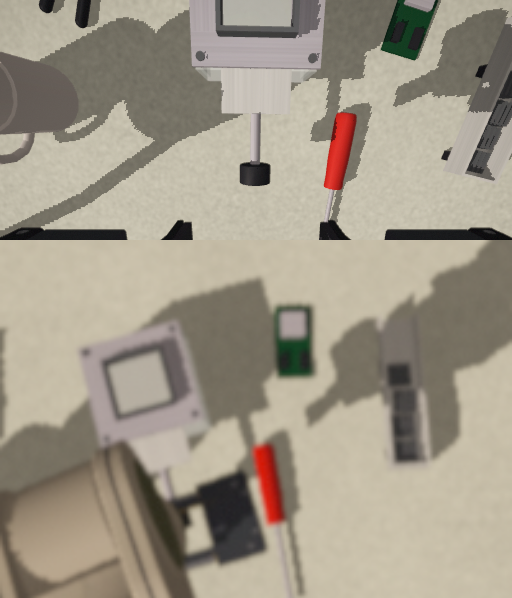

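carry_out(
  rows=[
    [-1,0.95,-0.15,-0.1,0],
    [-1,0.95,-0.15,-0.1,0],
    [-1,0.95,-0.15,-0.1,0],
    [-1,0.95,-0.15,0,0],
    [-1,0.95,-0.15,0,0],
    [-1,0.95,-0.15,0,0],
    [-1,0.95,-0.15,0,0],
    [-1,0.9,-0.15,0,0],
    [-1,0.9,-0.15,0,0],
    [-1,0.7,-0.15,0,0],
    [-1,0,0,0,0.9],
    [-1,0,0,0,0.9],
    [-1,0,0,0,0.9],
    [-1,0,0,0,0],
  ],
)

```text
time: 10.93
ee_pos: [0.5466, -0.1383, 0.1916]
eef_rot: [0.718, -0.696, -0.001, 0.003]
ft_force: [-0.1, -0.3, -0.6]
width: 0.0873
```

Run:
```python
from h import *
im,i,E,o=look("wrist",["chute_grip","chute_lip","sink1"],{"chute_grip":.028,"chute_lip":.015,"sink1":.023},"w4.png")
im2,i2,E2,o2=look("side",["chute_grip","chute_lip"],{"chute_grip":.028,"chute_lip":.015})
for q in o: 
  if q in o2: print(q,tri([o[q],o2[q]]))
m=silhouettes("chute_grip","wrist")
plan([.578-.032,-.127,.02],.04+np.pi/2)
```

```text
chute_grip [244.  153.9] 0.68 [ 0.5796 -0.1249  0.028 ]
chute_lip [243.   52.9] 0.65 [ 0.6887 -0.1212  0.015 ]
sink1 [242.3 169.3] 0.97 [ 0.5602 -0.123   0.023 ]
sink1 [246.3 141.1] 0.68 [ 0.5939 -0.1271  0.023 ]
sink1 [244.9 191.1] 0.67 [ 0.5328 -0.1267  0.023 ]
chute_grip [253.7 184.1] 0.69 [ 0.5888 -0.1251  0.028 ]
chute_lip [226.5 185.4] 0.63 [ 0.6792 -0.1303  0.015 ]
chute_grip [ 0.5843 -0.1243  0.0295]
chute_lip [ 0.6826 -0.1216  0.021 ]
t 11.33 at [ 0.5471 -0.1379  0.1931] shift units [-0.3847  0.0079  5.7704] rows 5.770359928500401
turn units -0.043075040829893635
```

View pics/w4.png

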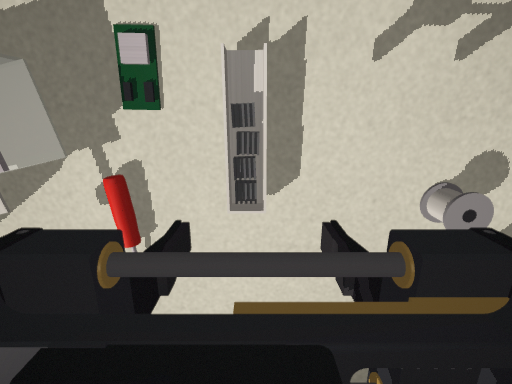

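carry_out(
  rows=[
    [-1,-0.2,0,0.5,0],
    [-1,-0.18,0,0.8,0],
    [-1,0,0,0.9,0],
    [-1,0,0,0.9,0],
    [-1,0,0,0.7,0],
    [-1,0,0,0.5,0],
    [-1,0,0,0,0],
  ],
)

```text
time: 11.92
ee_pos: [0.5488, -0.1266, 0.0622]
eef_rot: [0.722, -0.692, 0.004, 0.0]
ft_force: [-1.1, 0.2, 0.3]
width: 0.0871
```

Run:
```python
from h import *
plan([.548,-.1265,.021],.035+np.pi/2)
```

```text
t 11.92 at [ 0.5488 -0.1266  0.0622] shift units [-0.0112  0.0325  1.3748] rows 1.3747512555605417
turn units 0.07238761558229706
```

carry_out(
  rows=[
    [-1,0,0,0.5,0],
    [-1,0,0,0.5,0],
    [-1,0,0,0.3,0],
    [-1,0,0,0,0],
    [1,0,0,0,0],
    [1,0,0,0,0],
    [1,0,0,0,0],
    [1,0,0,0,0],
    [1,0,0,0,0],
    [1,0,0,0,0],
    [1,0,0,0,0],
    [1,0,0,0,0],
    [1,0,0,0,0],
  ],
  force=40,
)

```text
time: 13.0
ee_pos: [0.5534, -0.1275, 0.03]
eef_rot: [0.722, -0.692, 0.008, -0.002]
ft_force: [1.1, -0.7, -0.8]
width: 0.0458
```

carry_out(
  rows=[
    [1,0,0,-0.2,0],
    [1,0,0,-0.4,0],
    [1,0,0,-0.6,0],
    [1,0,0,-0.7,0],
    [1,0,0,-0.7,0],
    [1,0,0,-0.7,0],
    [1,0,0,-0.6,0],
    [1,0,0,-0.4,0],
    [1,0,0,-0.2,0],
    [1,0,0,0,0],
  ],
)

```text
time: 13.83
ee_pos: [0.549, -0.1252, 0.1767]
eef_rot: [0.723, -0.691, 0.006, -0.001]
ft_force: [0.2, 0.6, -2.5]
width: 0.0457
```

Run:
```python
from h import *
b=np.array([.6065,.1715]);u=np.array([np.cos(.27),np.sin(.27)])
plan([*(b-.137*u),.172],.27+np.pi/2)
s=read_state();print(s["ft_force"],s["torque"],s["width"])
im,i,E,o=look("side",[])
cv2.imwrite("pics/lift.png",cv2.resize(im[120:280,160:360],None,fx=3,fy=3))
```

```text
t 13.83 at [ 0.549  -0.1252  0.1767] shift units [-8.7747  2.0936  0.0748] rows 8.774700323445119
turn units -2.5785281966069937
[ 0.2452  0.6052 -2.5262] [ 0.0027  0.0777 -0.0341] 0.045716604973986406
```

View pics/lift.png

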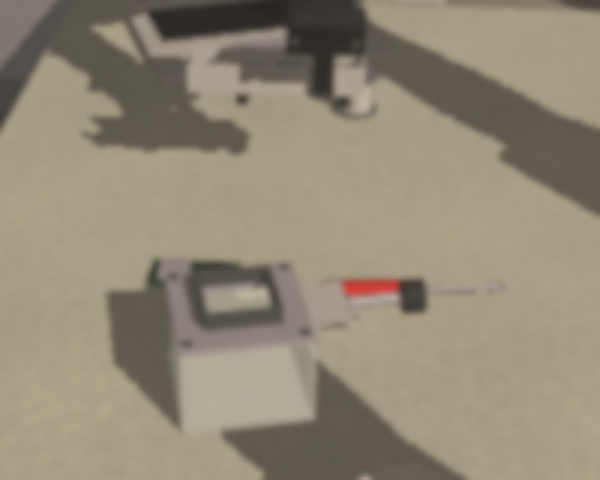

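carry_out(
  rows=[
    [1,-0.3,0.1,-0.05,0],
    [1,-0.5,0.15,-0.05,0],
    [1,-0.7,0.2,0,0],
    [1,-0.8,0.2,0,0],
    [1,-0.8,0.2,0,0],
    [1,-0.8,0.2,0,0],
    [1,-0.8,0.2,0,0],
    [1,-0.8,0.2,0,0],
    [1,-0.8,0.2,0,0],
    [1,-0.8,0.15,0,0],
    [1,-0.7,0.1,0,0],
    [1,-0.5,0.1,0,-0.3],
    [1,-0.3,0.05,0,-0.6],
    [1,0,0,0,-0.6],
    [1,0,0,0,-0.6],
    [1,0,0,0,-0.4],
    [1,0,0,0,0],
  ],
)

```text
time: 15.3
ee_pos: [0.4498, 0.1584, 0.1643]
eef_rot: [0.803, -0.595, -0.004, 0.008]
ft_force: [0.1, -0.2, -2.2]
width: 0.0458
```

Run:
```python
from h import *
b=np.array([.6065,.1715]);u=np.array([np.cos(.27),np.sin(.27)])
im,i,E,o=look("wrist",["chute_lip","bin_mouth"],{"chute_lip":.157,"bin_mouth":.106},"w5.png")
plan([*(b-.137*u),.142],.27+np.pi/2)
```

```text
bin_mouth [252.5 227.5] 0.65 [0.4358 0.1557 0.106 ]
t 15.45 at [0.4504 0.1579 0.1646] shift units [ 0.9597 -0.5616  0.7458] rows 0.9597102977067652
turn units 0.24001524771259936
```

View pics/w5.png

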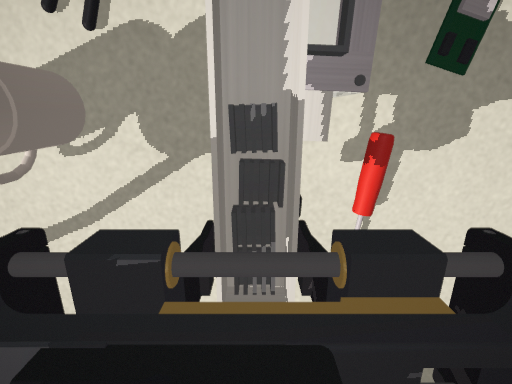

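carry_out(
  rows=[
    [1,0.2,-0.1,0,0.12],
    [1,0.35,-0.2,0,0.12],
    [1,0.3,-0.2,0,0],
    [1,0.1,-0.05,0,0],
    [1,0,0,0,0],
  ],
)

```text
time: 15.87
ee_pos: [0.477, 0.1311, 0.1641]
eef_rot: [0.794, -0.608, -0.003, 0.008]
ft_force: [0.2, -0.1, -2.7]
width: 0.0456
```

Run:
```python
from h import *
b=np.array([.6065,.1715]);u=np.array([np.cos(.27),np.sin(.27)])
plan([*(b-.137*u),.142],.27+np.pi/2)
s=read_state();g=np.array(s["ee_pos"]);M=R.from_quat(s["eef_rot"]).as_matrix()
print("expected lip",g-M[:,1]*.137-np.array([0,0,.010]), "lip dir",-M[:,1], "mouth frame fwd/side",(g[:2]-b)@u,(g[:2]-b)@[-u[1],u[0]])
im,i,E,o=look("top",["chute_lip","bin_mouth"],{"chute_lip":.147,"bin_mouth":.106})
im2,i2,E2,o2=look("side",["chute_lip","bin_mouth","chute_grip"],{"chute_lip":.147,"bin_mouth":.106})
for q in o:
  if q in o2: print(q,tri([o[q],o2[q]]))
a=cv2.resize(im[130:260,130:260],(520,520))[:,:]; c=cv2.resize(im2[140:270,180:310],(520,520))
cv2.imwrite("pics/over.png",cv2.resize(np.hstack([a,c]),(800,400)))
```

```text
t 15.87 at [0.477  0.1311 0.1641] shift units [-0.1484  0.0349  0.7355] rows 0.7355074653411432
turn units -0.0792682933382646
expected lip [0.6092 0.1667 0.1518] lip dir [ 0.9655  0.26   -0.0165] mouth frame fwd/side -0.13561920300638006 -0.004359592890802381
chute_lip [193.8 177.9] 0.73 [0.6166 0.1648 0.147 ]
bin_mouth [195.9 184.5] 0.97 [0.6064 0.166  0.106 ]
chute_lip [237.  202.2] 0.6 [0.6096 0.169  0.147 ]
bin_mouth [238.7 215.7] 0.77 [0.6056 0.1697 0.106 ]
chute_grip [280.7 195.5] 0.9 
chute_lip [0.6135 0.1651 0.1452]
bin_mouth [0.6064 0.1663 0.1037]
```

View pics/over.png

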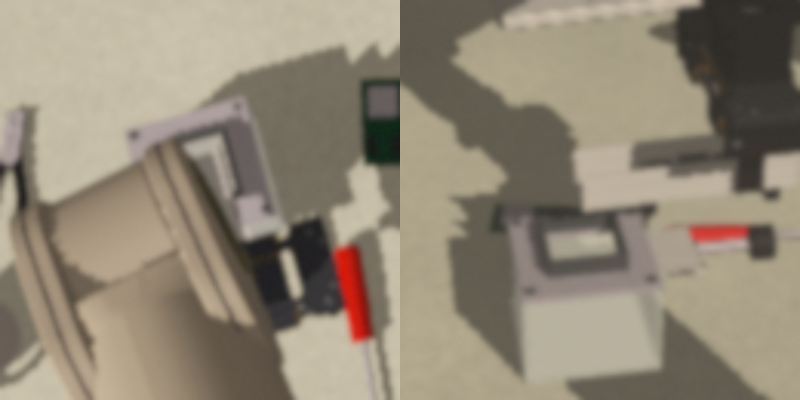

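carry_out(
  rows=[
    [1,-0.12,-0.1,0.2,-0.05],
    [1,0,0,0.3,0],
    [1,0,0,0.15,0],
    [1,0,0,0,0],
  ],
)

```text
time: 16.55
ee_pos: [0.4772, 0.1381, 0.1428]
eef_rot: [0.797, -0.605, -0.003, 0.008]
ft_force: [-0.5, 0.0, -2.5]
width: 0.0456
```

carry_out(
  rows=[
    [1,0,0,0,0],
    [1,0,0,0,0],
    [1,0,0,0,0],
  ],
  force=8,
)

```text
time: 16.8
ee_pos: [0.477, 0.1383, 0.1422]
eef_rot: [0.797, -0.604, -0.003, 0.008]
ft_force: [-0.4, 0.3, -1.9]
width: 0.046
```

```bash
cat > st.py <<'E'
from h import *
s=read_state();b=np.array([.6065,.171]);u=np.array([np.cos(.27),np.sin(.27)])
g=np.array(s["ee_pos"]);M=R.from_quat(s["eef_rot"]).as_matrix()
print("t",s["time"],"G in mouth frame",(g[:2]-b)@u,(g[:2]-b)@[-u[1],u[0]],"z",g[2]+.005,"F",s["ft_force"],"T",s["torque"],"w",s["width"],"yaw",np.arctan2(-M[1,1],-M[0,1]))
im,i,E,o=look("side",["chute_lip","chute_grip"])
m=silhouettes("chute_lip","side")
if m:
    k=m[0]; print("mask box",k["box"],k["conf"])
import sys
if len(sys.argv)>1: cv2.imwrite(sys.argv[1],cv2.resize(im[140:270,180:330],(690,598)))
E
python3 st.py
```

```text
t 16.8 G in mouth frame -0.1335654589150706 0.003080586387452722 z 0.1472011751541329 F [-0.4175  0.2957 -1.8806] T [-0.0048 -0.0366 -0.0295] w 0.045990983439735934 yaw 0.27294809969097883
chute_lip [240.5 215.6] 0.62 
chute_grip [280.6 202.3] 0.71 
chute_grip [239.6 218.2] 0.34 
mask box [270.2, 208.4, 69.9, 28.7] 0.92
```

carry_out(
  rows=[
    [1,0.05,-0.05,-0.15,0],
    [1,0.05,-0.08,-0.2,0],
    [1,0,-0.08,-0.2,0],
    [1,0,-0.08,-0.15,0],
    [1,0,0,0,0],
    [1,0,0,0,0],
  ],
  force=7,
)

```text
time: 17.5
ee_pos: [0.4882, 0.1378, 0.1665]
eef_rot: [0.797, -0.605, -0.003, 0.007]
ft_force: [0.0, 0.3, -1.9]
width: 0.046
```

```bash
python3 st.py pics/tilt1.png
```

```text
t 17.5 G in mouth frame -0.1228793639018765 -0.0004887069547549732 z 0.17151244328777226 F [ 0.0091  0.2503 -1.8884] T [ 0.0437  0.0175 -0.0141] w 0.04597440053524006 yaw 0.27223266780311717
chute_lip [240.9 218.9] 0.62 
chute_grip [274.5 199. ] 0.79 
mask box [304.2, 301.9, 53.4, 57.1] 0.67
```

View pics/tilt1.png

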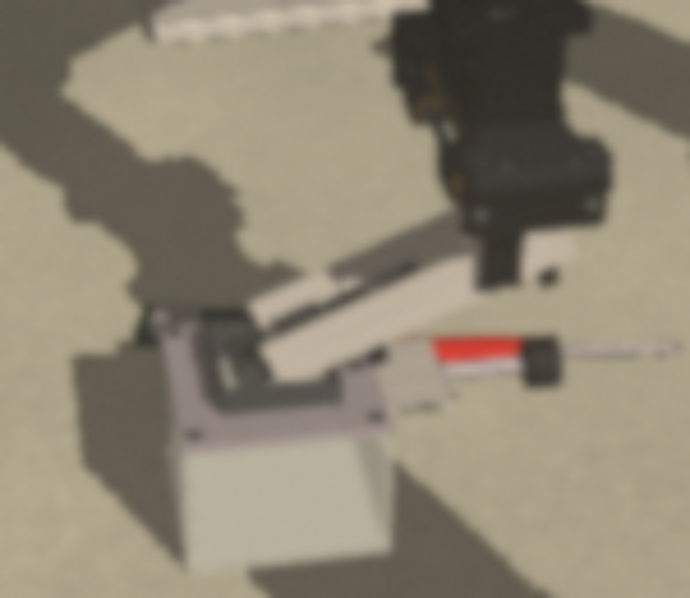

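carry_out(
  rows=[
    [1,0,-0.06,-0.1,0],
    [1,0,-0.08,-0.1,0],
    [1,0,-0.08,-0.1,0],
    [1,0,-0.06,-0.05,0],
    [1,0,0,0,0],
    [1,0,0,0,0],
    [1,0,0,0,0],
    [1,0,0,0,0],
  ],
)

```text
time: 18.37
ee_pos: [0.4964, 0.1403, 0.1769]
eef_rot: [0.797, -0.604, -0.003, 0.008]
ft_force: [-0.1, -0.1, -0.7]
width: 0.0459
```

```bash
python3 st.py
python3 - <<'E'
from h import *
im,i,E,o=look("wrist",["sink1"],{"sink1":.012},"w6.png")
for k in recognise("sink1","wrist"): print(np.round(k["box"],0),k["conf"])
im,i,E,o=look("top",["sink1"],{"sink1":.012})
im,i,E,o=look("side",["sink1"],{"sink1":.012})
E
```

```text
t 18.3667 G in mouth frame -0.11430438763546717 -0.00026766164283053016 z 0.1818660052031756 F [-0.0783 -0.1074 -0.6879] T [ 0.0202  0.0452 -0.0243] w 0.04585858622931785 yaw 0.2726188418057142
chute_lip [238.7 214.5] 0.78 
chute_grip [272.1 196. ] 0.69 
mask box [267.7, 202.5, 67.4, 40.6] 0.78
sink1 [245.  32.] 0.63 [0.6453 0.1916 0.012 ]
sink1 [253.6  60.7] 0.51 [0.6218 0.1758 0.012 ]
[245.  34.  28.  22.] 0.97
[254.  51.  22.   8.] 0.67
sink1 [195.2 176.3] 0.58 [0.6502 0.1841 0.012 ]
```

View pics/w6.png

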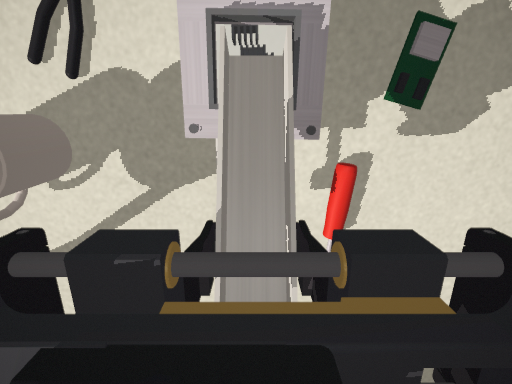

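carry_out(
  rows=[
    [1,0,0,0,0],
    [1,0,0,0,0],
    [1,0,0.05,-0.3,0],
    [1,0,0.2,-0.6,0],
    [1,0,0.3,-0.6,0],
    [1,0,0.3,-0.5,0],
    [1,0,0.3,-0.3,0],
    [1,0,0.1,0,0],
    [1,0,0,0,0],
  ],
  force=40,
)

```text
time: 19.67
ee_pos: [0.4594, 0.131, 0.2524]
eef_rot: [0.797, -0.604, -0.003, 0.008]
ft_force: [0.3, 0.2, -1.6]
width: 0.0458
```

```bash
python3 st.py
python3 - <<'E'
from h import *
im,i,E,o=look("wrist",["sink1"],{},"w7.png")
for k in recognise("sink1","wrist"): print(np.round(k["box"],0),k["conf"])
im,i,E,o=look("top",["sink1"],{},"t7.png")
plan([.553,-.127,.22],.035+np.pi/2)
E
```

```text
t 19.6667 G in mouth frame -0.15243639893789984 0.0006735539572863706 z 0.2574449127952389 F [ 0.2878  0.2354 -1.5922] T [-0.0707  0.0173 -0.0514] w 0.04576494829228033 yaw 0.27386382863667225
chute_lip [255.8 193.1] 0.83 
chute_lip [275.1 154.2] 0.75 
chute_grip [289.3 168.9] 0.75 
mask box [283.5, 175.2, 70.6, 42.5] 0.74
sink1 [246.8  12.7] 0.79 
sink1 [254.6  39.3] 0.73 
sink1 [260.2  42.8] 0.58 
[248.  14.  22.  17.] 0.88
[260.  42.  22.  26.] 0.68
[254.  37.  18.  24.] 0.59
sink1 [201.1 192.4] 0.5 
sink1 [192.9 178.2] 0.45 
sink1 [199.7 182.1] 0.44 
t 20.12 at [0.4595 0.1311 0.2512] shift units [ 9.1222 -0.6917  1.0548] rows 9.122210448048222
turn units 2.7408603845286574
```

carry_out(
  rows=[
    [1,0.4,-0.05,0,0],
    [1,0.7,-0.05,0,0],
    [1,0.9,-0.05,0,0],
    [1,0.9,-0.07,0,0],
    [1,0.9,-0.07,0.1,0],
    [1,0.9,-0.07,0.1,0],
    [1,0.9,-0.07,0.2,0],
    [1,0.9,-0.07,0.2,0],
    [1,0.9,-0.07,0.2,0],
    [1,0.8,-0.07,0.2,0],
    [1,0.6,-0.07,0.1,0],
    [1,0.2,0,0,0.9],
    [1,0,0,0,0.9],
    [1,0,0,0,0.9],
    [1,0,0,0,0],
  ],
)

```text
time: 21.37
ee_pos: [0.5564, -0.1532, 0.2121]
eef_rot: [0.715, -0.699, -0.004, 0.013]
ft_force: [0.8, -0.5, -1.0]
width: 0.0457
```

Run:
```python
from h import *
plan([.545,-.127,.115],.035+np.pi/2)
im,i,E,o=look("wrist",["chute_lip","sink1","module"],{"module":0.011})
im2,i2,E2,o2=look("side",["chute_lip","chute_grip"])
for k in silhouettes("chute_lip","side")[:1]:
    ys,xs=np.nonzero(k["mask"]); print(k["box"],k["conf"])
plan([.545,-.127,.115],.035+np.pi/2)
```

```text
t 21.37 at [ 0.5564 -0.1532  0.2121] shift units [-0.9199  0.284   3.2353] rows 3.235255005468396
turn units -0.14294833202152726
chute_lip [252.9  52.7] 0.83 
module [127.9  76.3] 0.6 [ 0.6705 -0.0009  0.011 ]
chute_lip [229.9 146.8] 0.75 
chute_grip [255.9 131. ] 0.84 
chute_grip [231.7 147.8] 0.59 
[253.3, 135.9, 49.2, 28.5] 0.63
t 21.77 at [ 0.5568 -0.1511  0.2129] shift units [-0.8527  0.2964  3.2622] rows 3.262204188653512
turn units -0.06299894086222399
```

carry_out(
  rows=[
    [1,-0.4,0,0.4,0],
    [1,-0.35,0,0.6,0],
    [1,0,0,0.7,0],
    [1,0,0,0.7,0],
    [1,0,0,0.5,0],
    [1,0,0,0.2,0],
    [1,0,0,0,0],
  ],
)

```text
time: 22.35
ee_pos: [0.5536, -0.1217, 0.1131]
eef_rot: [0.72, -0.694, -0.004, 0.011]
ft_force: [0.5, -0.5, -1.4]
width: 0.0458
```

carry_out(
  rows=[
    [1,0,0,0,0],
    [1,0,0,0,0],
    [1,0,0.05,0.2,0],
    [1,0,0.15,0.25,0],
    [1,0,0.15,0.25,0],
    [1,0,0.15,0.25,0],
    [1,0,0.1,0.25,0],
    [1,0,0.1,0.25,0],
    [1,0,0.1,0.25,0],
    [1,0,0.05,0.25,0],
    [1,0,0,0,0],
  ],
  force=8,
)

```text
time: 23.27
ee_pos: [0.5254, -0.123, 0.0519]
eef_rot: [0.72, -0.694, -0.002, 0.01]
ft_force: [-0.2, -0.0, -0.9]
width: 0.0463
```

carry_out(
  rows=[
    [1,0,0.05,0.2,0],
    [1,0,0.03,0.2,0],
    [1,0,0.03,0.2,0],
    [1,0,0,0.15,0],
    [1,0,0,0.05,0],
    [1,0,0,0,0],
  ],
)

```text
time: 23.77
ee_pos: [0.5233, -0.1235, 0.0268]
eef_rot: [0.72, -0.694, -0.0, 0.009]
ft_force: [-2.5, -0.1, 4.5]
width: 0.0461
```

Run:
```python
from h import *
s=read_state();print(s["ft_force"],s["torque"])
im,i,E,o=look("side",["chute_lip","chute_grip"],{"chute_lip":.015,"chute_grip":.028})
im2,i2,E2,o2=look("wrist",["chute_lip"],{"chute_lip":.015})
for q in o:
  if q in o2: print(q,tri([o[q],o2[q]]))
```

```text
[-2.5289 -0.08    4.5285] [0.0812 0.509  0.0329]
chute_lip [232.1 184.1] 0.98 [ 0.6618 -0.1403  0.015 ]
chute_lip [299.8 221.8] 0.5 [0.4402 0.0549 0.015 ]
chute_grip [266.4 189.6] 0.57 [ 0.5456 -0.0945  0.028 ]
```

carry_out(
  rows=[
    [1,0,0,-0.05,0],
    [-0.4,0,0,0,0],
    [-0.4,0,0,0,0],
    [-1,0,0,0,0],
    [-1,0,0,0,0],
    [-1,0,0,0,0],
    [-1,0,0,-0.3,0],
    [-1,0,0,-0.7,0],
    [-1,0,0,-0.9,0],
    [-1,0,0,-0.9,0],
    [-1,0,0,-0.9,0],
    [-1,0,0,-0.9,0],
    [-1,0,0,-0.5,0],
    [-1,0,0,0,0],
  ],
  force=30,
)

```text
time: 25.18
ee_pos: [0.5239, -0.1204, 0.1917]
eef_rot: [0.721, -0.693, -0.001, 0.009]
ft_force: [-0.1, 0.4, 0.3]
width: 0.087
```

Run:
```python
from h import *
im,i,E,o=look("wrist",["chute_lip","chute_grip","sink1"],{"chute_lip":.015,"chute_grip":.028},)
im2,i2,E2,o2=look("side",["chute_lip","chute_grip","knob"],{"chute_lip":.015,"chute_grip":.028})
for q in o:
  if q in o2: print(q,tri([o[q],o2[q]]))
im3,i3,E3,o3=look("top",["knob","sink1"],{"knob":.0805})
c=cv2.resize(im2[140:260,190:340],(480,384)); d=cv2.resize(im3[150:240,150:320],(480,254))
w=cv2.resize(im,(320,240)); canvas=np.zeros((600,800,3),np.uint8)
canvas[:384,:480]=c; canvas[:240,480:]=w; canvas[346:600,:480][38:]=d[38:]; canvas[384:,:480]=d[:216]
cv2.imwrite("pics/placed.png",canvas)
plan([.4523-.0,.1318,.2],.27+np.pi/2)
```

```text
chute_lip [256.9  55.5] 0.8 [ 0.662  -0.1189  0.015 ]
chute_grip [257.  159.1] 0.7 [ 0.5498 -0.1235  0.028 ]
chute_lip [232.5 185. ] 0.91 [ 0.6598 -0.1347  0.015 ]
chute_grip [267.1 187.4] 0.86 [ 0.5441 -0.1083  0.028 ]
knob [297.5 218.1] 0.64 
chute_lip [ 0.659  -0.1189  0.0247]
chute_grip [ 0.5463 -0.124   0.0181]
knob [207.3 238.9] 0.73 [0.4558 0.1375 0.0805]
sink1 [199.8 191.8] 0.53 
sink1 [197.  182.5] 0.53 
sink1 [192.4 175.5] 0.38 
t 25.73 at [ 0.5221 -0.1203  0.1869] shift units [-8.484   2.0089 -0.4626] rows 8.483954532085537
turn units -2.649691956819712
```

View pics/placed.png

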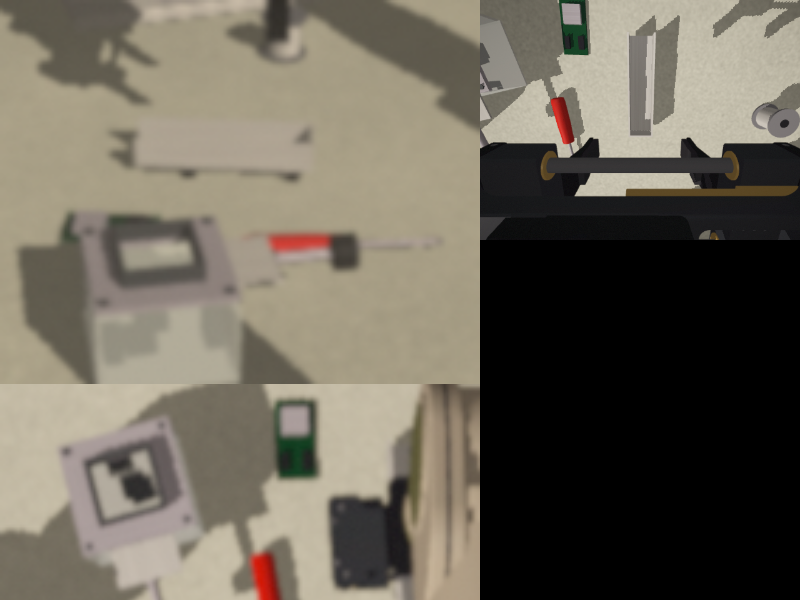

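carry_out(
  rows=[
    [-1,-0.7,0.3,-0.1,0],
    [0,-0.9,0.4,-0.1,0],
    [1,-0.9,0.4,0,0],
    [1,-0.9,0.4,0,0],
    [1,-0.9,0.4,0,0],
    [1,-0.9,0.4,0,0],
    [1,-0.9,0.4,0,0],
    [1,-0.8,0.3,0,0],
    [1,-0.5,0.2,0,-0.8],
    [1,-0.2,0,0,-0.9],
    [1,0,0,0,-0.9],
    [1,0,0,0,0],
  ],
)

```text
time: 26.73
ee_pos: [0.4112, 0.1135, 0.1916]
eef_rot: [0.797, -0.604, -0.005, 0.01]
ft_force: [-0.3, -0.5, 0.7]
width: 0.0216
```

Run:
```python
from h import *
im,i,E,o=look("wrist",["knob","sink1"],{"knob":.0805})
plan([.4175,.1215,.077],.27+np.pi/2)
```

```text
knob [250.1 145.3] 0.79 [0.4556 0.13   0.0805]
t 26.88 at [0.4116 0.1126 0.1915] shift units [-0.2506 -0.3551  3.8089] rows 3.8089083483667125
turn units -0.051084058590761816
```

carry_out(
  rows=[
    [1,-0.2,0,0.4,0],
    [1,0,0,0.7,0],
    [1,0,0,0.8,0],
    [1,0,0,0.7,0],
    [1,0,0,0.6,0],
    [1,0,0,0.3,0],
    [1,0,0,0,0],
  ],
)

```text
time: 27.47
ee_pos: [0.4104, 0.1144, 0.0833]
eef_rot: [0.787, -0.617, -0.004, 0.009]
ft_force: [-0.1, -0.2, 0.1]
width: 0.0008
```

Run:
```python
from h import *
plan([.4175,.1195,.077],.27+np.pi/2)
b=np.array([.6065,.171]);u=np.array([np.cos(.27),np.sin(.27)])
plan([*(b-.112*u),.077],.27+np.pi/2)
print(read_state()["ft_force"],read_state()["width"])
```

```text
t 27.47 at [0.4104 0.1144 0.0833] shift units [-0.11   -0.2744  0.2048] rows 0.2743746612649763
turn units -0.32169387688136086
t 27.47 at [0.4104 0.1144 0.0833] shift units [-0.1626 -3.0698  0.1512] rows 3.0697982212192985
turn units -0.32169387688136086
[-0.1211 -0.1756  0.0887] 0.0007896045873066208
```

carry_out(
  rows=[
    [1,-0.15,0,0.15,-0.3],
    [1,0,-0.2,0,0],
    [1,0,-0.3,0,0],
    [1,0,-0.3,0,0],
    [1,0,-0.3,0,0],
    [1,0,-0.3,0,0],
    [1,0,-0.3,0,0],
    [1,0,-0.3,0,0],
    [1,0,-0.3,0,0],
    [1,0,-0.2,0,0],
  ],
)

```text
time: 28.3
ee_pos: [0.4902, 0.1399, 0.0798]
eef_rot: [0.794, -0.607, -0.003, 0.009]
ft_force: [-2.8, -0.3, 1.8]
width: 0.0006
```

```bash
python3 st.py|head -1
```

```text
t 28.3 G in mouth frame -0.12042208956681831 0.0010395914790074937 z 0.08483149675524825 F [-2.8359 -0.2954  1.8062] T [-0.192   0.5914 -0.0429] w 0.0005826136826071953 yaw 0.26521554757995
```

Pushing with the sliding force (~3 N); continue until the stop.

carry_out(
  rows=[
    [1,0,-0.15,0,0],
    [1,0,-0.15,0,0],
    [1,0,-0.15,0,0],
    [1,0,-0.1,0,0],
  ],
)

```text
time: 28.83
ee_pos: [0.4935, 0.1409, 0.0766]
eef_rot: [0.795, -0.607, -0.01, 0.021]
ft_force: [-11.1, -2.4, 4.8]
width: 0.0006
```

```bash
python3 st.py|head -1
```

```text
t 28.8333 G in mouth frame -0.11689613941879638 0.0011125907234109966 z 0.08162149167078886 F [-11.1084  -2.3645   4.8084] T [-0.5781  2.1527 -0.05  ] w 0.0005908047978561655 yaw 0.2665243151166068
```

carry_out(
  rows=[
    [1,0,-0.25,0,0],
    [1,0,-0.25,0,0],
    [1,0,0.2,0,0],
    [1,0,0.5,0,0],
    [1,0,0.5,0,0],
    [1,0,0.2,-0.5,0],
    [1,0,0,-0.8,0],
    [1,0,0,-0.9,0],
    [1,0,0,-0.9,0],
    [1,0,0,-0.7,0],
    [1,0,0,-0.3,0],
    [1,0,0,0,0],
    [1,0,0,0,0],
  ],
)

```text
time: 30.12
ee_pos: [0.458, 0.1328, 0.2021]
eef_rot: [0.795, -0.605, -0.018, 0.038]
ft_force: [0.4, -0.8, -0.3]
width: 0.0005
```

Run:
```python
from h import *
Z={"knob":.0805,"bin_mouth":.106,"module":0,"spool":0,"mug":0,"pliers":0,"driver":0}
im,i,E,o=look("wrist",["knob","bin_mouth"],Z)
im2,i2,E2,o2=look("top",list(Z)+["chute_lip","sink1"],Z)
im3,i3,E3,o3=look("side",["knob","bin_mouth","chute_lip","chute_grip"],Z)
for q in ["knob","bin_mouth"]:
  r=[x[q] for x in (o,o2,o3) if q in x]; print(q,tri(r))
print(read_state()["ft_force"])
```

```text
knob [253.2 127.7] 0.87 [0.5122 0.1471 0.0805]
bin_mouth [194.3 183.5] 0.84 [0.6093 0.1704 0.106 ]
module [253.  166.4] 0.91 [0.6804 0.006  0.    ]
module [123.6 240.5] 0.67 [0.4594 0.4014 0.    ]
spool [383.4 214.2] 0.66 [ 0.5225 -0.3878  0.    ]
mug [123.7 237.5] 0.64 [0.4684 0.4014 0.    ]
driver [247.3 239.4] 0.86 [0.455  0.0277 0.    ]
chute_lip [296.6 171.1] 0.6 
sink1 [194.4 187. ] 0.53 
knob [274.8 221.3] 0.54 [0.5118 0.1506 0.0805]
bin_mouth [237.5 215.4] 0.69 [0.6088 0.1687 0.106 ]
chute_lip [234.7 184.4] 0.66 
chute_grip [264.4 187.6] 0.64 
knob [0.5119 0.147  0.0779]
bin_mouth [0.6089 0.1702 0.1072]
[-0.3508 -0.1659  0.7096]
```

```bash
python3 -c "
from bench import *
s=read_state();print(s['time'],s['ft_force'],close_job())"
```

```text
the job is handed in; nothing more can be done
31.0167 [-0.35083999 -0.16593166  0.70958918] None
```

The job is done and handed in at 31 s of the 64 s allowed. The heat sinks are in the bin, the chute is back on the bench and the shutter is shut.

- **Opening:** my first pinch missed because the fingers had not closed in time. The second pulled the knob to its stop, at about 20 N. It then measured 159 mm in front of the bin centre, against 157 mm expected.
- **Pouring:** the moves cannot tilt the tool. I gripped the chute about 27 mm behind the grasp point and rested it on the front of the collar. I then eased the grip so the chute pivoted down, and raised the tail to about 30°. The wrist picture showed the channel empty. The wrist then carried 1.6 N, the weight of the bare chute. I counted only three sinks at once inside the bin, so "all four" rests on the empty channel and that weight.
- **Chute:** it was lowered until level and released. The side and wrist pictures showed it upright and empty, about 30 mm nearer the robot than where it started.
- **Shutting:** I pushed the knob with closed fingers until it stopped moving, at over 11 N against the 3 N it takes to slide. It then measured about 97 mm from the bin centre, against 95 mm when home. The open position had read about 2.5 mm long in the same way, so I take it as fully home.
- **Other things:** by the networks' last positions, the mug, solder reel and screwdriver were where they began. The module read about 17 mm off in x, but I put that down to how each reading was worked out, since nothing came near it. The pliers were not found in the last picture, but nothing went near them either.

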